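# Set and lock the length stop of an assembly jig

### The job

Set the jig's sliding stop to the brass ball valve that lies in it: slacken the black wing screw until it runs free, slide the blue stop up until the valve is held between it and the fixed end stop with no gap, without ramming it, then tighten the screw until it takes about 0.2 N m more torque than it took running free, firm but not forced. Keep off the thin white scale plate and leave the loose parts round the jig where they are.

Things in the scene. Friction and masses are not known exactly. Their poses are not given: they have to be found in the camera images.
- stop_jig: fixed aluminium jig: bed 12 mm thick with a 41 mm wide channel along y between 12 mm high steel lips. Origin: on the bench under the channel's middle line; z up, x towards the scale plate (away from the robot), y along the channel; bed from x -55 to +55, y -90 to +110 mm. Sliding stop on the +y side; fixed steel end stop, 28 mm above the bed, its face at y = -60 mm
- ball_valve: loose brass valve, about 160 g, on the bed (underside 12 mm above the bench) along the channel, a few mm short of the fixed stop. Origin: underside, middle line. Flat end faces at its own y = -20 mm (towards the fixed stop) and +42 mm (towards the sliding stop); hexagon ends 36 wide, 32 mm high; red lever on top, 46 mm above the underside, points to -y over the fixed stop
- stop_slide: blue sliding stop, block 38 x 44 mm (44 along the channel), top 46 mm above the bench, guided along the jig's y only; 2 N moves it gently when the wing screw is slack, the tight screw locks it. Origin: under its middle at bed height, on the screw's axis; axes as the jig's. It may be pushed at the block or moved by the wings
- stop_face (a point): centre of the sliding stop's flat steel face that meets the valve (looks to the jig's -y), 28 mm above the bench, 22 mm from the screw's axis; axes as the jig's. With the valve home against both stops it stands at y = +2 mm of the jig; at the start 30 to 52 mm
- wing_grip (a point): on the wing screw's upright axis, in the middle of the sliding stop, about 76 mm above the bench (at the start) and 8 mm below the top of the wings. Black moulded butterfly wings: 54 mm tip to tip along this point's x, 9 mm thick (its y) with flat sides, 26 mm high (58 to 84 mm above the bench at the start). Throughout the job the wings stay within about 1 rad of pointing square at the scale plate
- wing_top (a point): top of the wings, on the same axis. Clockwise from above tightens, and sinks the wings 3 mm per rad while slack, hardly once it bites. A nylon insert drags at 0.32 N m as it turns and holds it where it is left; once its foot bites, torque rises evenly on top of the drag, by 0.2 N m in about 0.5 rad. Read at rest, only part of the drag shows: compare like with like. How tight it starts, and at which angle it bites, differs each time
- wing_screw: the whole wing screw; its spring-mounted foot, hidden inside the sliding stop, presses on the clamp rail with 1 N per 3 mN m of torque above the drag (0.2 N m: 67 N). Origin on the screw axis, axes as the wings'. From its start 1.1 rad anticlockwise always frees it; an inner stop ends unscrewing 1.33 to 1.37 rad from the start
- clamp_rail: steel strip 20 x 64 mm on the jig's bed under the sliding stop, on which the screw's foot presses. Origin: its top face, about 14.7 mm above the bench; shims set its height, which differs by 1.3 mm either way
- scale_plate: thin white upright plate with black ticks along the back of the jig; axes and origin as the jig's: front face at x = +32 mm, 4 mm thick, top 66 mm above the bench, y -72 to +104 mm. The wing tips, 27 mm from the screw axis (x = 0), sweep 5 mm in front of it, overlapping its top 8 mm; fingertips kept above 68 mm over the bench clear it
- nipple_a: loose brass hose nipple, 52 mm long, lying in front of the jig; origin at its underside
- nipple_b: larger loose brass hose nipple, 59 mm long, lying in front of the jig; origin at its underside
- sealant: small white bottle, 25 mm across, 80 mm high, standing behind the scale plate; origin at its underside
- tub: white lidded tub, 64 mm across, 66 mm high, standing to the right of the jig; origin at its underside
Not all that is in view belongs to the job. Of the things like the ball_valve, leave any that is orange or purple; of the rest the smaller one is meant.

How it is judged:
By the outcome, as a careful person would: the job done as asked, in the order asked, and still so for the second after the job is handed in, with the robot touching nothing.
It also fails if it takes over 67 s, if anything falls off the work surface, if the arm or the gripper's body presses on something with over 40 N, if the wrist force passes 120 N, or if a joint passes its speed limit or range.

### The arm

A 6-joint arm with a two-finger parallel gripper is mounted at the origin on a cart in front of the work surface, level with it; the furniture and walls round the work are solid. World frame = base frame: x ahead of the robot, y to its left, z up, the work surface at z = 0. Lengths are in m, angles in rad, forces in N, time in s.
With the tool pointing down it reaches from about 0.35 to 0.975 m from the base axis. Payload 7.1 kg.
Tool frame: the origin (TCP) lies midway between the tips of the shut fingers; the grasp point (between the pads) lies behind it (ctrl.tcp_to_grasp is the z of the grasp point in the tool frame, in m); z points along the fingers, y is the line along which they close (so a half turn about z gives the same grasp; the last joint's range is limited). The gripper opens to 88 mm and grips with 3 to 60 N. Pads are 20 mm wide; open, the fingers measure 115 mm over their backs; the gripper's body (75 mm by 178 mm) begins 61 mm behind the grasp point.
Start: joints at [1.119, 0.423, 1.63, -0, 1.089, -0.019], TCP at [0.262, 0.567, 0.223] pointing down, gripper open.
Joint ranges: [-3, 3], [-0.9, 2.11], [0.09, 2.58], [-1.31, 4.45], [0.11, 2.69], [-2.54, 2.54]. Speed limits (rad/s): [2.39, 2.39, 3.01, 3.14, 3.14, 3.14].

### API

Orientations are given as a unit quaternion [x, y, z, w].
In Python, from bench import ctrl gives the robot as it stands. Calls block until the motion is done:
- ctrl.goto(position, orientation): joint-space move of the TCP to a pose.
- ctrl.movel(position, feed=0.15, attitude=None, max_force=None): straight line of the TCP; attitude=None keeps the orientation; feed is the mean speed in m/s. With max_force (N) it stops when the force on the tool has changed by that much, and returns True; else False.
- ctrl.move_joints(angles): joint-space move.
- ctrl.grip(opening, grip_force=None): opening from 0.0 (shut) to 1.0 (fully open); grip_force is the grip in N (None keeps the last); returns when the fingers have stopped.
- ctrl.sleep(seconds).
- ctrl.ik(position, orientation): joint angles nearest the present ones, or None.
- ctrl.read_state(): the state.
- ctrl.get_image(name): name is "scene" or "top"; returns a dict with "color" (420x560x3 uint8, blue, green, red), "fov_y" (degrees; the focal length in pixels is half the picture's height over the tangent of half this angle, whatever the lens; pixels are square), "cx", "cy" (the principal point, pixels), "pose" (4x4, takes a point from camera to world coordinates). Camera axes: x right, y up, looking along -z (the intrinsics and any distortion apply to the point x, -y, -z); pixel columns grow to the right and rows downward; lengths in m; the calibration is good to about 2 mm. A picture is of the moment at which its call begins. There is no depth.
A pose or a line that the arm cannot do raises ctrl.IKError and nothing moves.
- ctrl.sign_off(): hands the job in; it is judged then, once.
Trained networks look in a picture, given as the dict that the camera call returned (one of the last four; its "shot" number tells which), for a name from the list of things; names that differ only in an ending like _2 or _b are one class to them, and where a whole thing is asked for, a point or a joint stands for the part that bears it (a point fixed in the world has none). Each returns a list of dicts, best first, with "conf" (0 to 1); they miss things now and then, are a little off and sometimes report something else, mostly with a low value. They report only what shows in the picture. A call takes as long as a camera call. They do not tell look-alikes from the thing itself.
- ctrl.boxes_of(picture, name): "xyz" ([x, y, z] in m, in world coordinates, good to about 4 mm: the middle of the surface that is visible of it).
The state is a dict: "t": time; "q": joint angles; "qd": joint speeds; "joint_efforts": joint torques, N m; "tool_pos": TCP position; "ee_rot": TCP orientation; "contact_force": force on the tool from outside, world axes, zero at the start; "wrist_torque": the same for the moment, N m; "finger_gap": opening from 0.0 (shut) to 1.0 (fully open); "gripper_force": force on a finger pad.
Only numpy, scipy, OpenCV 4.12 (cv2) and the standard library are available. Lean on these libraries where they do the work, as an engineer would, in place of code of your own. Each camera call takes 0.05 s, during which the arm holds its last target. There are 200 camera calls.

## Working session

There is one attempt and no reset: what is moved stays moved. The work goes in short steps, each a Python script; the robot and the scene stay as the last script left them, time stands still between calls to the robot, and variables do not carry over. Pictures are saved under pics/ and viewed, at most 10 in all, crops included, and the job is handed in when it is done.

```bash
ls; mkdir -p pics
python3 - <<'E'
from bench import ctrl
import cv2,numpy as np
s=ctrl.read_state(); print(s['t'],s['tool_pos'],s['ee_rot'],ctrl.tcp_to_grasp,s['contact_force'],s['wrist_torque'])
for n in ("scene","top"):
    p=ctrl.get_image(n); cv2.imwrite(f"pics/{n}0.png",p['color'])
    print(n,p['fov_y'],p['cx'],p['cy'],[k for k in p if k not in('color',)],np.round(p['pose'],4).tolist())
    for o in ("stop_jig","ball_valve","stop_slide","stop_face","wing_grip","wing_top","wing_screw","scale_plate","tub"):
        print(o,[(np.round(d['xyz'],4).tolist(),round(d['conf'],2)) for d in ctrl.boxes_of(p,o)][:4])
E
```

```text
pics
0.0 [0.26186894 0.56685753 0.22189171] [ 2.14709267e-01  9.76677682e-01 -7.76223157e-04 -1.81417360e-04] -0.0187 [-0.85009904  1.11264931 -0.04622373] [ 0.02835973 -0.01555212 -0.027352  ]
scene 50.32861714212288 274.090786979727 206.4704718974365 ['fov_y', 'cx', 'cy', 'pose', 'shot'] [[0.9185, 0.284, -0.2751, 0.2679], [-0.3951, 0.6833, -0.614, -0.5129], [0.0136, 0.6727, 0.7398, 0.7101], [0.0, 0.0, 0.0, 1.0]]
stop_jig [([0.5632, 0.0663, 0.0241], 0.96)]
ball_valve [([0.3899, -0.0687, 0.0446], 0.92), ([0.568, 0.04, 0.04], 0.91), ([0.3876, 0.1974, 0.0414], 0.87), ([0.3542, 0.0868, 0.0346], 0.73)]
stop_slide [([0.568, 0.1248, 0.0468], 0.79)]
stop_face [([0.5736, 0.1264, 0.0442], 0.59)]
wing_grip [([0.5693, 0.1311, 0.072], 0.66)]
wing_top [([0.577, 0.1305, 0.0683], 0.61), ([0.4664, 0.1267, 0.0182], 0.56)]
wing_screw [([0.5723, 0.1307, 0.0709], 0.78)]
scale_plate [([0.6044, 0.063, 0.0501], 0.6)]
tub [([0.5403, -0.1092, 0.0628], 0.71)]
top 42.78672616509137 277.19472631178485 202.68645532083207 ['fov_y', 'cx', 'cy', 'pose', 'shot'] [[0.1068, 0.9702, -0.2176, 0.3166], [-0.9943, 0.1055, -0.0175, 0.0042], [0.006, 0.2182, 0.9759, 1.0844], [0.0, 0.0, 0.0, 1.0]]
stop_jig [([0.5621, 0.0847, 0.0182], 0.69)]
ball_valve [([0.3887, -0.0629, 0.0422], 0.96), ([0.3574, 0.0919, 0.0304], 0.77), ([0.3853, 0.2098, 0.0395], 0.75), ([0.5714, 0.0464, 0.0459], 0.58)]
stop_slide [([0.5695, 0.1282, 0.0463], 0.74)]
stop_face [([0.5681, 0.1326, 0.0433], 0.61)]
wing_grip [([0.5758, 0.1339, 0.083], 0.48)]
wing_top [([0.5735, 0.1296, 0.0835], 0.63)]
wing_screw [([0.572, 0.1359, 0.0834], 0.56)]
scale_plate [([0.6054, 0.0804, 0.046], 0.7)]
tub [([0.5423, -0.1008, 0.063], 0.66), ([0.5703, 0.134, 0.0828], 0.25)]
```

Run:
```python
import cv2
a=cv2.imread('pics/scene0.png');b=cv2.imread('pics/top0.png')
cv2.imwrite('pics/top0x.png',cv2.resize(b[60:330,130:490],None,fx=2.2,fy=2.2,interpolation=cv2.INTER_CUBIC))
```

```text
(no output)
```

View pics/scene0.png

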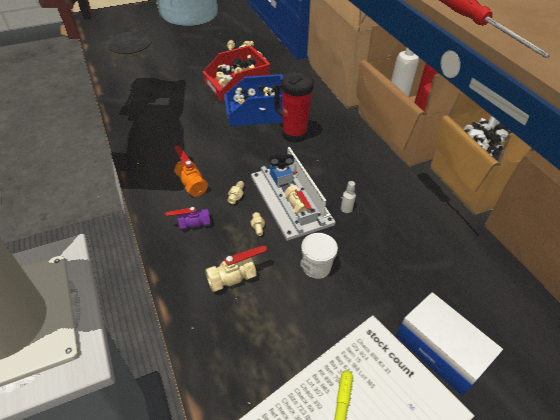

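View pics/top0x.png

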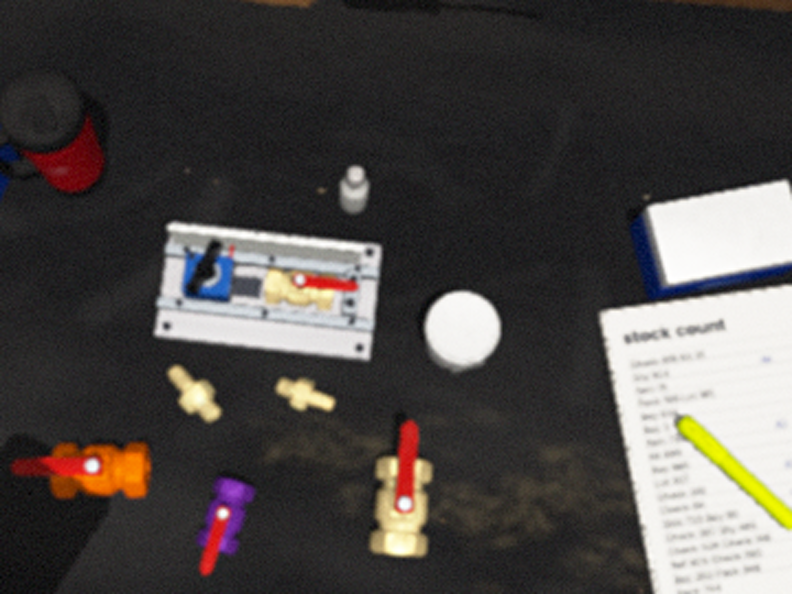

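The brass valve is in the jig, at about (300,285) in the crop. The wing screw is at (205,268), and the jig's bed corners are at (155,337), (370,358) and (380,245). I'll zoom in to get the jig and wing yaw.

```bash
cat > h.py <<'E'
import numpy as np, cv2
from bench import ctrl
from scipy.spatial.transform import Rotation as R
def ray(p,u,v,z):
    f=p['color'].shape[0]/2/np.tan(np.radians(p['fov_y']/2)); T=np.array(p['pose'])
    d=T[:3,:3]@np.array([(u-p['cx'])/f,-(v-p['cy'])/f,-1]); o=T[:3,3]
    return o+d*(z-o[2])/d[2]
def proj(p,X):
    f=p['color'].shape[0]/2/np.tan(np.radians(p['fov_y']/2)); T=np.array(p['pose'])
    c=T[:3,:3].T@(np.array(X)-T[:3,3]); return np.array([p['cx']+f*c[0]/-c[2],p['cy']-f*c[1]/-c[2]])
E
python3 - <<'E'
from h import *
p=ctrl.get_image('top')
for n,u,v in (('fl',155,337),('fr',370,358),('br',380,245)):
    print(n,ray(p,130+u/2.2,60+v/2.2,.012).round(4))
for u,v in ((215,243),(195,290)): print('wing',ray(p,130+u/2.2,60+v/2.2,.083).round(4))
a=cv2.resize(p['color'][155:230,190:312],None,fx=6.5,fy=6.5,interpolation=cv2.INTER_CUBIC)
q=ctrl.get_image('scene')
b=cv2.resize(q['color'][140:245,240:345],None,fx=5.7,fy=5.7,interpolation=cv2.INTER_CUBIC)
cv2.imwrite('pics/a.png',a);cv2.imwrite('pics/b.png',b)
E
```

```text
fl [0.517  0.1767 0.012 ]
fr [ 0.5188 -0.0234  0.012 ]
br [ 0.6278 -0.0222  0.012 ]
wing [0.5932 0.1244 0.083 ]
wing [0.549  0.1363 0.083 ]
```

View pics/a.png

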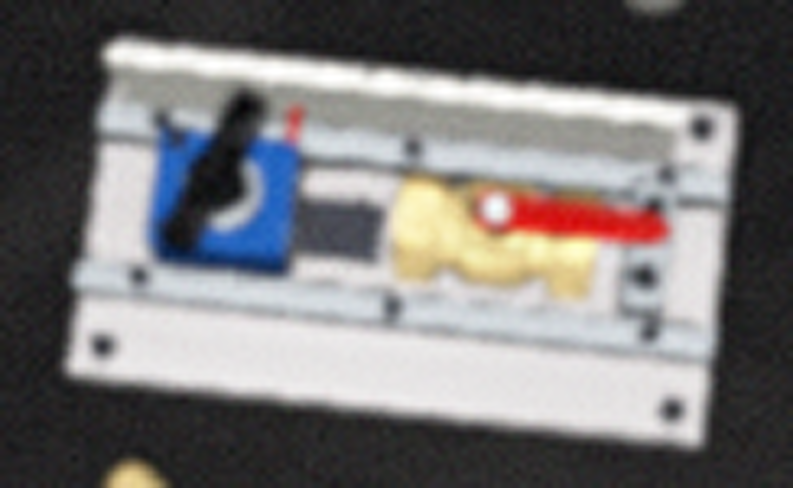

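View pics/b.png

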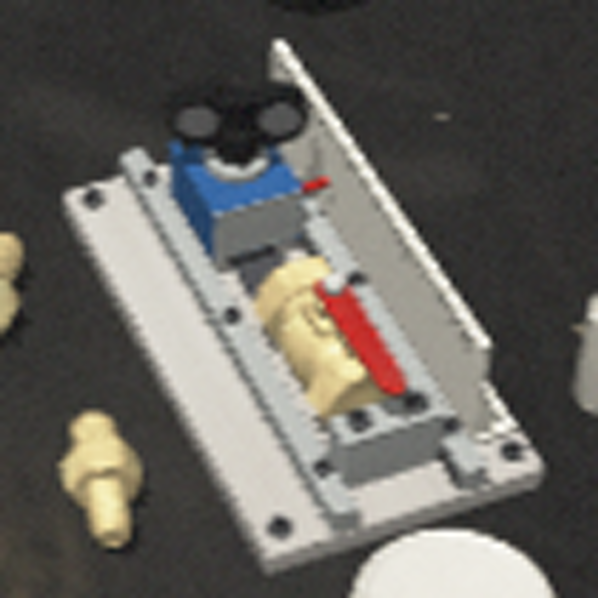

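The jig fits its stated size (200 x 109 mm). The wings are turned about -15° from jig x. Next I'll compute refined points, check the tumbler clearance and check reach over the whole planned turn.

Run:
```python
from h import *
p=ctrl.get_image('top')
A=lambda u,v,z: ray(p,190+(u+.5)/6.5-.5,155+(v+.5)/6.5-.5,z).round(4)
for n,u,v,z in (('fl',66,375,.012),('fr',702,447,.012),('br',738,103,.012),('tip+',250,92,.084),('tip-',178,252,.084),('blk face top',300,148,.046),('blk face front',290,262,.046),('blk back',160,135,.046)): print(n,A(u,v,z))
C=lambda u,v,z: ray(p,130+u/2.2,60+v/2.2,z).round(3)
print('tumbler base', C(78,190,0),C(105,160,0))
for z in (.1,.15,.2): print('tumbler top',z,C(40,110,z),C(82,110,z))
q=ctrl.get_image('scene')
print('tumbler scene base',ray(q,295,138,0).round(3), [ray(q,296,86,z).round(3) for z in(.1,.15,.2)])
for yaw in (-.6,-.27,0,.4,.88):
    for e in (0,np.pi):
        r=(R.from_euler('z',yaw+e)*R.from_euler('x',np.pi)).as_quat()
        j=ctrl.ik([.572,.131,.06],r); print(yaw,e,None if j is None else np.round(j,2))
```

```text
fl [0.5187 0.1784 0.012 ]
fr [ 0.5174 -0.0224  0.012 ]
br [ 0.6299 -0.0228  0.012 ]
tip+ [0.5964 0.1241 0.084 ]
tip- [0.5454 0.139  0.084 ]
blk face top [0.5909 0.1111 0.046 ]
blk face front [0.5547 0.1096 0.046 ]
blk back [0.5903 0.1545 0.046 ]
tumbler base [0.654 0.272 0.   ] [0.687 0.251 0.   ]
tumbler top 0.1 [0.693 0.292 0.1  ] [0.697 0.255 0.1  ]
tumbler top 0.15 [0.674 0.278 0.15 ] [0.678 0.243 0.15 ]
tumbler top 0.2 [0.655 0.263 0.2  ] [0.659 0.23  0.2  ]
tumbler scene base [0.671 0.269 0.   ] [array([0.702, 0.339, 0.1  ]), array([0.666, 0.269, 0.15 ]), array([0.631, 0.199, 0.2  ])]
-0.6 0 [ 0.2   0.59  1.8  -0.    0.74  2.38]
-0.6 3.141592653589793 [ 0.2   0.59  1.8   0.    0.74 -0.77]
-0.27 0 [ 0.2   0.59  1.8  -0.    0.74  2.05]
-0.27 3.141592653589793 [ 0.2   0.59  1.8   0.    0.74 -1.1 ]
0 0 [ 0.2   0.59  1.8  -0.    0.74  1.78]
0 3.141592653589793 [ 0.2   0.59  1.8   0.    0.74 -1.37]
0.4 0 [ 0.2   0.59  1.8  -0.    0.74  1.38]
0.4 3.141592653589793 [ 0.2   0.59  1.8   0.    0.74 -1.77]
0.88 0 [ 0.2   0.59  1.8  -0.    0.74  0.9 ]
0.88 3.141592653589793 [ 0.2   0.59  1.8   0.    0.74 -2.25]
```

```bash
cat >> h.py <<'E'
def quat(yaw): return (R.from_euler('z',yaw+np.pi)*R.from_euler('x',np.pi)).as_quat()
def st(tag=''):
    s=ctrl.read_state(); r=R.from_quat(s['ee_rot']); y=r.apply([1,0,0]); yaw=(np.arctan2(y[1],y[0])-np.pi+np.pi)%(2*np.pi)-np.pi
    yaw=(np.arctan2(-y[1],-y[0]))
    print(tag,'t%.2f'%s['t'],'p',np.round(s['tool_pos'],4),'yaw%.3f'%yaw,'F',np.round(s['contact_force'],2),'M',np.round(s['wrist_torque'],3),'gap%.3f'%s['finger_gap'],'gf%.1f'%s['gripper_force'])
    return s
E
python3 - <<'E'
from h import *
y0=-.284
ctrl.grip(0.5,10)
ctrl.goto([.571,.1315,.16],quat(y0)); st('above')
ctrl.movel([.571,.1315,.061],feed=.08,max_force=6); st('down')
ctrl.grip(0.0,10); st('g10')
E
```

```text
above t3.97 p [0.571  0.1323 0.1601] yaw-0.283 F [-0.18  0.28  0.05] M [ 0.04  -0.009  0.004] gap0.498 gf0.0
down t5.35 p [0.5714 0.1316 0.0616] yaw-0.284 F [-0.19 -0.62 -0.42] M [ 0.05  -0.025  0.011] gap0.501 gf0.0
g10 t5.88 p [0.5722 0.1323 0.0614] yaw-0.284 F [ 4.02  4.5  -0.94] M [ 0.806 -0.525 -0.002] gap0.208 gf10.0
```

Run:
```python
from h import *
q=ctrl.get_image('scene')
cv2.imwrite('pics/c.png',cv2.resize(q['color'][110:230,235:345],None,fx=5,fy=5,interpolation=cv2.INTER_CUBIC))
st()
```

```text
t5.92 p [0.5722 0.1322 0.0614] yaw-0.284 F [ 3.21  4.19 -1.71] M [ 0.887 -0.6   -0.016] gap0.204 gf10.0
```

View pics/c.png

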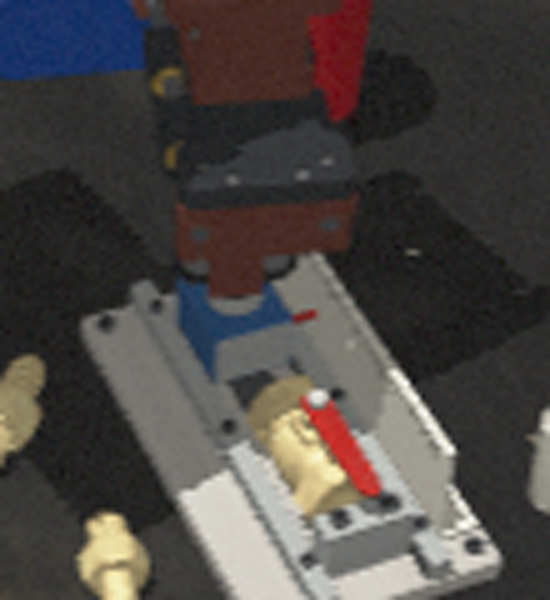

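The picture shows the fingers centred across the wings. The 18 mm gap suggests the finger tips hold a round hub below the wings, so I'll re-grip higher and compare the gap.

Run:
```python
from h import *
ctrl.grip(0.4,10); 
for z in (.066,.071):
    ctrl.movel([.5718,.1325,z],feed=.06); ctrl.grip(0.0,10); st(z)
    if z<.07: ctrl.grip(.4)
```

```text
0.066 t7.18 p [0.5721 0.1327 0.0666] yaw-0.284 F [-0.74  0.61  5.1 ] M [ 0.069  0.201 -0.168] gap0.112 gf13.1
0.071 t8.55 p [0.5718 0.1327 0.071 ] yaw-0.284 F [1.55 0.6  0.45] M [ 0.247 -0.054 -0.18 ] gap0.110 gf9.9
```

```bash
cat >> h.py <<'E'
def turn(x,y,z,yaws,stop=None,show=True):
    """step the wings through yaws; z follows the vertical force; returns log of (yaw, Mz)"""
    log=[]
    for a in yaws:
        ctrl.goto([x,y,z],quat(a))
        s=st('%.2f'%a) if show else ctrl.read_state()
        fz=s['contact_force'][2]
        z+=np.clip(fz*1e-4,-4e-4,4e-4)
        log.append((a,s['wrist_torque'][2]))
        if stop and stop(log): break
    return z,log
E
python3 - <<'E'
from h import *
ctrl.grip(0.0,50); st('g50')
z,l=turn(.5718,.1325,.071,-.284+np.arange(.1,.55,.1)); print(z)
E
```

```text
g50 t8.77 p [0.5717 0.1325 0.071 ] yaw-0.284 F [-0.5   0.85  0.05] M [ 0.152  0.118 -0.204] gap0.095 gf50.0
-0.18 t9.02 p [0.5717 0.1323 0.0712] yaw-0.186 F [-2.45 -0.48  4.06] M [-0.091  0.306  0.019] gap0.099 gf50.0
-0.08 t9.27 p [0.5717 0.1323 0.0715] yaw-0.088 F [-1.74 -2.05  3.1 ] M [-0.324  0.29  -0.051] gap0.095 gf50.0
0.02 t9.52 p [0.5716 0.1324 0.0717] yaw0.011 F [-2.09 -1.3   3.97] M [-0.246  0.345 -0.087] gap0.098 gf50.0
0.12 t9.77 p [0.5717 0.1324 0.0721] yaw0.111 F [-1.93 -1.91  3.19] M [-0.257  0.298 -0.127] gap0.099 gf50.0
0.22 t10.02 p [0.5717 0.1325 0.0723] yaw0.211 F [-2.45 -2.39  3.35] M [-0.188  0.271 -0.044] gap0.100 gf50.0
0.07276122306845823
```

Run:
```python
from h import *
z,l=turn(.5718,.1325,.07276,np.append(np.arange(.316,.83,.1),.88)); print(z)
ctrl.sleep(.2); st('rest')
```

```text
0.32 t10.27 p [0.5718 0.1325 0.0727] yaw0.311 F [-1.93 -1.1   1.69] M [-0.264  0.259 -0.093] gap0.095 gf50.0
0.42 t10.52 p [0.5719 0.1325 0.073 ] yaw0.411 F [-0.38 -1.39  1.56] M [-0.254  0.183 -0.034] gap0.097 gf50.0
0.52 t10.77 p [0.572  0.1325 0.0733] yaw0.511 F [-1.32 -1.83  2.63] M [-0.182  0.178 -0.107] gap0.102 gf50.0
0.62 t11.02 p [0.5721 0.1326 0.0736] yaw0.611 F [-0.29 -1.    3.98] M [-0.164  0.073 -0.101] gap0.099 gf50.0
0.72 t11.27 p [0.5722 0.1325 0.0738] yaw0.711 F [ 0.89 -1.08  2.01] M [-0.166 -0.14  -0.076] gap0.098 gf50.0
0.82 t11.52 p [0.5724 0.1326 0.0742] yaw0.811 F [ 1.8  -1.98  3.28] M [-0.19  -0.272 -0.119] gap0.095 gf50.0
0.88 t11.77 p [0.5724 0.1326 0.0744] yaw0.876 F [ 3.29 -0.78  0.15] M [-0.225 -0.674 -0.259] gap0.094 gf50.0
0.07428931211545736
rest t11.97 p [0.5724 0.1326 0.0744] yaw0.878 F [ 4.55 -1.21 -0.54] M [-0.227 -0.853 -0.267] gap0.101 gf50.0
```

Run:
```python
from h import *
x,z=.5727,.0743
print(ctrl.movel([x,.122,z],feed=.02,max_force=12)); st('a')
print(ctrl.movel([x,.105,z],feed=.03,max_force=10)); st('b')
print(ctrl.movel([x,.083,z],feed=.01,max_force=5)); st('c')
```

```text
False
a t12.64 p [0.5725 0.1217 0.0743] yaw0.880 F [ 1.87 -0.45  2.18] M [ 0.002 -0.383 -0.29 ] gap0.095 gf50.0
False
b t13.36 p [0.5724 0.1043 0.0743] yaw0.880 F [-0.39 -0.66  3.79] M [-0.265  0.049 -0.319] gap0.100 gf50.0
True
c t14.29 p [0.5725 0.0992 0.0743] yaw0.879 F [-0.33 -0.94  3.43] M [-0.     0.1   -0.317] gap0.094 gf50.0
```

Run:
```python
from h import *
x,z=.5727,.0743
for i in range(4):
    y=ctrl.read_state()['tool_pos'][1]
    if y<.086: break
    r=ctrl.movel([x,.083,z],feed=.006,max_force=7); s=st(r); ctrl.sleep(.15); s=st('rest')
    if s['contact_force'][1]>3.5: break
```

```text
True t15.82 p [0.5724 0.0908 0.0743] yaw0.878 F [-0.83  2.48  4.4 ] M [ 0.367  0.082 -0.258] gap0.098 gf50.0
rest t15.97 p [0.5724 0.0909 0.0743] yaw0.878 F [0.71 0.72 4.45] M [ 0.156 -0.075 -0.209] gap0.098 gf50.0
True t16.48 p [0.5724 0.0908 0.0743] yaw0.876 F [-0.17  1.46  3.85] M [ 0.27   0.069 -0.227] gap0.096 gf50.0
rest t16.63 p [0.5724 0.0909 0.0743] yaw0.876 F [-0.33  2.62  3.36] M [ 0.301  0.064 -0.244] gap0.097 gf50.0
True t17.12 p [0.5724 0.0908 0.0743] yaw0.875 F [-0.64  2.2   4.32] M [ 0.326  0.086 -0.225] gap0.100 gf50.0
rest t17.27 p [0.5724 0.0908 0.0743] yaw0.875 F [-0.63  1.83  3.8 ] M [ 0.25   0.021 -0.209] gap0.094 gf50.0
True t17.77 p [0.5724 0.0908 0.0743] yaw0.874 F [-0.28  2.53  3.93] M [ 0.295  0.079 -0.134] gap0.098 gf50.0
rest t17.92 p [0.5724 0.0908 0.0743] yaw0.874 F [-0.42  1.47  3.51] M [ 0.229  0.08  -0.177] gap0.088 gf50.0
```

The slide stops repeatably at y = 0.0908, against about 0.0915 expected with the valve home, so the valve is seated. Now I'll tighten in equal small steps while keeping a light preload toward the valve.

```bash
cat >> h.py <<'E'
def tighten(x,y,z,yaws,ff,limit=None,n=4):
    log=[]
    for a in yaws:
        z-=ff; ctrl.goto([x,y,z],quat(a)); ctrl.sleep(.05)
        S=[]
        for i in range(n): S.append(ctrl.read_state()); ctrl.sleep(.02)
        F=np.mean([s['contact_force'] for s in S],0); m=np.mean([s['wrist_torque'][2] for s in S])
        r=R.from_quat(S[-1]['ee_rot']).apply([1,0,0]); ya=np.arctan2(-r[1],-r[0])
        print('%.3f act %.3f Mz %.3f'%(a,ya,m),F.round(1),S[-1]['tool_pos'].round(4),'t%.1f'%S[-1]['t'])
        z+=np.clip(F[2]*5e-5,-3e-4,3e-4); log.append((a,m))
        if limit and m>limit: break
    return z,log
E
python3 - <<'E'
from h import *
z,l=tighten(.5725,.0904,.0744,.874-.06*np.arange(1,10),.00018); print(z)
print(ctrl.movel([.5725,.085,z],feed=.006,max_force=6)); st('push')
E
```

```text
0.814 act 0.815 Mz 0.103 [-1.3  5.1  3.4] [0.5723 0.0908 0.0742] t18.3
0.754 act 0.755 Mz 0.116 [-1.2  6.1  2. ] [0.5722 0.0909 0.074 ] t18.6
0.694 act 0.695 Mz 0.137 [-1.3  6.9  1.9] [0.5721 0.091  0.0738] t19.0
0.634 act 0.635 Mz 0.142 [-1.3  7.4  1.4] [0.572  0.0911 0.0736] t19.4
0.574 act 0.575 Mz 0.138 [-1.5  7.8  0.7] [0.5719 0.0912 0.0735] t19.7
0.514 act 0.514 Mz 0.185 [-1.9  9.   0.9] [0.5718 0.0913 0.0733] t20.1
0.454 act 0.454 Mz 0.165 [-1.4  9.8  0.8] [0.5717 0.0915 0.0731] t20.5
0.394 act 0.394 Mz 0.170 [-2.1 10.2  0.3] [0.5717 0.0916 0.0729] t20.8
0.334 act 0.334 Mz 0.172 [-1.5 11.5  0.4] [0.5716 0.0917 0.0728] t21.2
0.07336720207193886
True
push t21.61 p [0.5716 0.092  0.0727] yaw0.334 F [-0.04  3.57  4.  ] M [0.727 0.096 0.151] gap0.099 gf50.0
```

The TCP sits 2.5 mm off the screw axis along the wings, which is harmless, but the arc has to follow it. I'll add that and continue to the bite.

Run:
```python
from h import *
z=.0728; log=[]
for a in .334-.06*np.arange(1,17):
    z,l=tighten(.574-.0025*np.cos(a),.0928-.0025*np.sin(a)-.0007,z,[a],.00018)
    log+=l
    if l[0][1]>.24 or a<-.5: break
print(z)
```

```text
0.274 act 0.275 Mz 0.151 [-0.9  7.   3. ] [0.5716 0.0921 0.0726] t22.0
0.214 act 0.215 Mz 0.132 [-0.8  7.1  2. ] [0.5715 0.0922 0.0724] t22.3
0.154 act 0.155 Mz 0.159 [-0.2  7.1  1.1] [0.5714 0.0924 0.0722] t22.7
0.094 act 0.095 Mz 0.181 [0.3 7.3 0.6] [0.5715 0.0926 0.0721] t23.1
0.034 act 0.034 Mz 0.161 [0.3 7.6 0.4] [0.5714 0.0927 0.0719] t23.4
-0.026 act -0.025 Mz 0.125 [0.2 7.6 0.3] [0.5714 0.0929 0.0717] t23.8
-0.086 act -0.085 Mz 0.174 [ 0.1  8.  -0.7] [0.5714 0.0931 0.0715] t24.2
-0.146 act -0.145 Mz 0.197 [0.1 8.1 0.6] [0.5715 0.0932 0.0714] t24.5
-0.206 act -0.205 Mz 0.185 [-0.2  8.   0.7] [0.5715 0.0934 0.0712] t24.9
-0.266 act -0.265 Mz 0.207 [-0.1  8.   0.7] [0.5715 0.0936 0.0711] t25.3
-0.326 act -0.325 Mz 0.253 [-0.1  8.5  0.8] [0.5716 0.0937 0.071 ] t25.6
0.07128269859151354
```

Run:
```python
from h import *
z=.0711
for a in -.326-.06*np.arange(1,5):
    z,l=tighten(.574-.0025*np.cos(a),.0928-.0025*np.sin(a)-.0005,z,[a],.00003,n=10)
    if l[0][1]>.34: break
print(z)
```

```text
-0.386 act -0.385 Mz 0.260 [0.1 7.3 1.5] [0.5717 0.0939 0.0709] t26.1
-0.446 act -0.445 Mz 0.297 [-0.   7.3  0.3] [0.5717 0.0941 0.0708] t26.6
-0.506 act -0.505 Mz 0.354 [ 0.4  7.9 -0.6] [0.5718 0.0942 0.0707] t27.0
0.07107002903282042
```

Run:
```python
from h import *
a=-.54; x,y=.574-.0025*np.cos(a),.0928-.0025*np.sin(a)
z,l=tighten(x,y-.0003,.0710,[a],0,n=15)
print(ctrl.movel([x,y-.003,z],feed=.006,max_force=6)); st('hold test')
ctrl.movel([x,y,z],feed=.02)
ctrl.grip(.3); st('open'); ctrl.movel([x,y,.17],feed=.1)
ctrl.goto([.42,.25,.25],quat(0)); st('away')
p=ctrl.get_image('top')
cv2.imwrite('pics/d.png',cv2.resize(p['color'][155:230,190:312],None,fx=6.5,fy=6.5,interpolation=cv2.INTER_CUBIC))
```

```text
-0.540 act -0.539 Mz 0.430 [ 0.4  6.9 -0. ] [0.5718 0.0943 0.0706] t27.6
True
hold test t27.88 p [0.5718 0.0944 0.0706] yaw-0.539 F [-0.13  3.4   3.87] M [0.446 0.046 0.438] gap0.094 gf50.0
open t28.63 p [0.5718 0.0939 0.0709] yaw-0.540 F [-0.22 -1.12  0.33] M [ 0.066 -0.035  0.01 ] gap0.300 gf0.0
away t30.70 p [0.4205 0.2497 0.2496] yaw-0.001 F [-0.17 -0.59 -0.14] M [0.02  0.003 0.022] gap0.297 gf0.0
```

View pics/d.png

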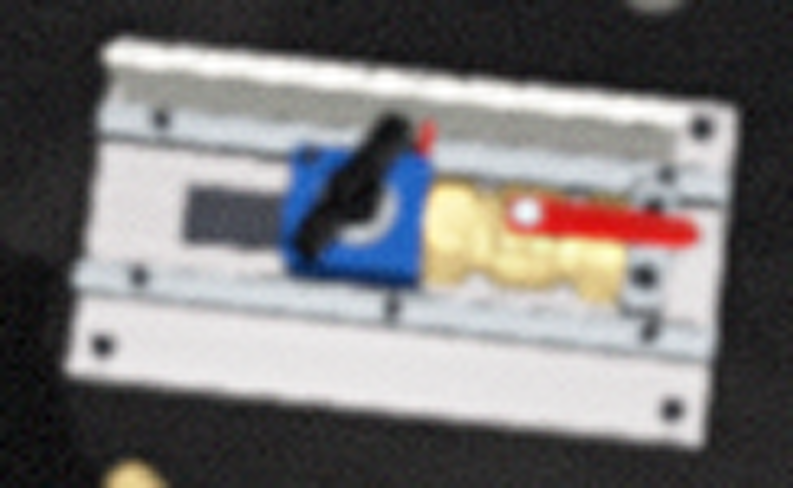

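The stop, valve and end stop are in contact, and nothing else has moved. The last reading used a shorter step and a longer settle, so it doesn't compare with the free-running ones. I'll re-grip and take one more step in the free-running style to check the torque.

Run:
```python
from h import *
a=-.535; P=lambda a:(.574-.0025*np.cos(a),.0928-.0025*np.sin(a))
x,y=P(a)
ctrl.goto([x,y,.17],quat(a)); ctrl.movel([x,y,.0708],feed=.09,max_force=8); st('down')
ctrl.grip(0,50); st('gripped')
z=.0708
a=-.587; x,y=P(a)
z,l=tighten(x,y,z,[a],0,n=4)
for i in range(4): ctrl.sleep(.1); st('settle')
```

```text
down t32.92 p [0.5723 0.0941 0.0713] yaw-0.535 F [ 0.03 -0.55 -0.41] M [ 0.024 -0.015 -0.039] gap0.300 gf0.0
gripped t33.35 p [0.5723 0.0943 0.0712] yaw-0.535 F [-0.51  0.82  2.39] M [0.247 0.059 0.148] gap0.094 gf50.0
-0.587 act -0.585 Mz 0.409 [-0.2  2.8  4. ] [0.5722 0.0944 0.0711] t33.7
settle t33.82 p [0.5723 0.0944 0.0711] yaw-0.586 F [0.26 3.01 4.63] M [ 0.501 -0.022  0.505] gap0.101 gf50.0
settle t33.92 p [0.5723 0.0944 0.0711] yaw-0.586 F [0.33 3.15 5.12] M [0.594 0.034 0.459] gap0.094 gf50.0
settle t34.02 p [0.5722 0.0944 0.0711] yaw-0.586 F [-0.54  3.8   5.41] M [ 0.6   -0.007  0.463] gap0.092 gf50.0
settle t34.12 p [0.5723 0.0944 0.0711] yaw-0.586 F [-0.05  3.55  3.78] M [ 0.583 -0.006  0.514] gap0.096 gf50.0
```

The settled torque is about 0.49–0.51 N m, against about 0.3 settled when free, so roughly 0.2 above. That agrees with about 0.5 rad past the bite. I'll release and hand in.

Run:
```python
from h import *
s=ctrl.read_state()['tool_pos']
ctrl.grip(.3); ctrl.movel([s[0],s[1],.17],feed=.1); ctrl.goto([.45,.22,.25],quat(0)); st('away')
print(ctrl.sign_off())
```

```text
away t36.55 p [0.4504 0.2197 0.2496] yaw-0.001 F [ 0.51 -1.14  0.23] M [-0.019  0.015 -0.012] gap0.300 gf0.0
the job is handed in; nothing more can be done
None
```

The job is handed in at 36.6 s: the valve is held between both stops with no gap visible in the last check picture, the wing screw is tightened to an estimated 0.2 N m (0.17–0.22) above free-running drag, and the robot is clear of everything.

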